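Peel a fresh instrument tray off the stack and hold it over the work pad

ROBOT

A 7-joint arm with a two-finger parallel gripper is mounted at the origin on the work surface. World frame = base frame: x ahead of the robot, y to its left, z up, the work surface at z = 0. Lengths are in m, angles in rad, forces in N, time in s.
With the tool pointing down it reaches from about 0.4 to 0.85 m from the base axis. Payload 10.4 kg.
Tool frame: the origin (TCP) lies midway between the tips of the shut fingers; the grasp point (between the pads) lies 19 mm behind it; y points along the fingers, x is the direction in which the jaws open and shut, and the axes are right-handed (so a half turn about y gives the same grasp; the last joint's range is limited). The gripper opens to 87 mm and grips with 3 to 60 N. Pads are 19 mm wide; open, the fingers measure 117 mm over their backs; the gripper's body (75 mm by 190 mm) begins 51 mm behind the grasp point.
Start: joints at [-1.291, 0.332, -0.065, 1.46, 0.022, 1.35, -0.088], TCP at [0.186, 0.597, 0.223] pointing down, gripper open.
Joint ranges: [-2.6, 2.6], [-0.5, 2.12], [-1.47, 1.34], [0.16, 2.42], [-1.27, 4.41], [0.06, 2.06], [-2.6, 2.6]. Speed limits (rad/s): [2.22, 2.22, 2.79, 2.79, 3.14, 3.14, 3.14].

INTERFACE

Orientations are given as a unit quaternion [x, y, z, w].
In Python, from bench import * gives the robot as it stands.
- The arm moves only by the tool jog_arm, never from a script. Its argument "commands" is a list of rows, each an object with "translation": the shift along the world's x, y, z in mm, a list of three; "twist": the turn about the world's z in rad. A call has 1 to 20 rows; each row shifts and turns the commanded pose from where the row before left it; what a row does not reach is not made up. A row lasts 1/10 s, in which the tool goes at most 50 mm and 8.59 degrees, less where a joint would pass 70% of its speed; a pose out of reach is approached as far as the arm can. A call is refused whole if a number of a shift passes 50 or a number of a turn 0.15, either way. A call with a gripper value outside its range is refused whole. "grip" is the closure, from 0 (fully open) to 1 (shut), set as the call begins (left out, the last holds). The fingers move at their own pace and stop on an object; "grip_force" is the grip in N (left out, the last holds). Time passes only in rows, so rows that do not move let the fingers close. It gives the time, the measured TCP pose, the force and the opening at its end, in the units of the state.
- read_state(): the state, without advancing time (a new reading comes with each control period).
- camera(name): name is "scene" or "top" or "wrist"; returns a dict with "img" (420x560x3 uint8, red, green, blue), "fx", "fy", "cx", "cy" (pixels), "cam_to_world" (4x4, takes a point from camera to world coordinates). Camera axes: x right, y down, z forward; pixel columns grow to the right and rows downward; lengths in m; the calibration is good to about 2 mm. A picture is of the moment at which its call begins. There is no depth.
- close_job(): hands the job in, once; it reports no verdict.
The state is a dict: "time": time; "joint_positions": joint angles; "joint_vel": joint speeds; "joint_torque": joint torques, N m; "ee_pos": TCP position; "eef_rot": TCP orientation; "ft_force": force on the tool from outside, world axes, zero at the start; "torque": the same for the moment, N m; "width": finger opening in m.
Only numpy, scipy, OpenCV 4.12 (cv2) and the standard library are available. Lean on these libraries where they do the work, as an engineer would, in place of code of your own. Each camera call takes 0.05 s, during which the arm holds its last target.

TASK

Swing the clamp lever on the tray holder fully open so that it is clear of the trays, then peel the top tray off the clinging nested stack: raise the corner that has the upright pull tab first, while the opposite corner is still down, so that the tray comes away alone and the next tray stays seated. Carry it to the paper pad and finish while holding it in the gripper, still, open side up and roughly level, its middle over the middle of the pad and about 15 cm above it; the clamp stays open, and the two bottles and the cup are left where they stand.

Things in the scene. Friction and masses are not known exactly. Their poses are not given: they have to be found in the camera images.
- holder: Tray holder fixed to the table: grey metal plate 200 x 215 x 10 mm with a stack of nested white trays and a dark socket block (36 x 32 mm, 54 mm high, centre at y -92 mm) with a clamp lever. Origin on the table under the stack's centre; x along the trays' long side, away from the robot at yaw 0. Turned up to 0.3 rad; holder and pad may have swapped sides of the table.
- clamp_grip (a point): Middle of the clamp lever's grip: black upright round post, 14 mm diameter, 40 mm tall (this point 22 mm above its foot, 96 mm above the table), on the free end of a flat steel arm, 14 mm wide and 8 mm thick, that reaches over the trays' -y rim. Nothing stands beside the post above the arm.
- clamp_hinge (a point): Point on the upright hinge axis of the clamp lever, at the height of clamp_grip and 70 mm from it horizontally (holder frame: x 0, y -90 mm).
- clamp (a joint): Clamp lever angle, rad. 0: arm points along holder +y, over the trays, and keeps the top tray down. Grows counter-clockwise seen from above; near 1.57 the arm points along holder -x, beside the trays and clear of them; stop at 1.8. Starts at 0 to 0.3. Stays where it is left; about 1 N at the grip moves it. Fully open: more than 1.35.
- top_tray_center (a point): Middle of the top tray, half-way up. White plastic, 50 to 90 g, rim 170 (x) x 120 (y) mm, 10 mm wide, 23 mm high, sloping walls; axes as the holder's at the start, z out of its open side; rim top then 53 mm above the table. 4 spring catches on the holder (2 per long side, noses 2 mm over the rim) make it cling; each lets go 5 mm up: 4 N at the tab peels it, lifting all at once takes 10 N.
- tray_tab (a point): Grip point of the top tray's pull tab, 22 mm above the rim, 75 mm above the table at the start, 10 mm below the tab's top. Upright white fin at the -x, +y corner, 8 mm thick, 26 long, 32 tall, its long side along the tray's diagonal (2.527 rad from tray x): pinch it across the diagonal. In the tray's axes at x -83, y +58.6, z +33.5 mm from top_tray_center.
- tray_far_corner (a point): Top of the top tray's rim corner opposite the pull tab (+x, -y), 208 mm from the tab corner. It must still be within 5 mm of its start height when the tab has been raised by more than 10 mm.
- next_tray_center (a point): Middle of the next tray, half-way up, 8 mm below top_tray_center at the start. Same tray but its tab is folded flat; it lies loose in the stack and must stay seated.
- pad: White paper pad lying fixed on the table, 200 (x) x 260 (y) x 3 mm; origin at its centre on the table. It marks where the tray is to be held.
- bottle_a: Grey round bottle, 38 mm diameter, 125 mm high, white cap, bystander beyond the work. Origin under its centre.
- bottle_b: Amber round bottle, 46 mm diameter, 105 mm high, black cap, bystander beyond the work. Origin under its centre.
- cup: White plastic cup, 64 mm across, 65 mm high, bystander standing between holder and pad, nearer the robot. Origin under its centre.
Mind the look-alikes: they are no part of the job. What is shaped like the part that bears top_tray_center but black or pink is not meant.

How it is judged:
By the outcome, as a careful person would: the job done as asked, in the order asked, and still so for the second after the job is handed in, while the arm keeps its last pose, push and grip.
It also fails if it takes over 58 s, if anything falls off the work surface, if the arm or the gripper's body presses on something with over 40 N, if the wrist force passes 120 N, or if a joint passes its speed limit or range.

## Working session

There is one attempt and no reset: what is moved stays moved. The work goes in short steps, Python scripts to look and compute and a tool call to move; the robot and the scene stay as the last step left them, time stands still between calls to the robot, and variables do not carry over. Pictures are saved under pics/ and viewed, and the job is handed in when it is done.

Besides the shell and the picture viewer there is one more tool, called after "Request:" by a JSON object that holds its "name" and its "arguments". jog_arm: Moves the arm, as the interface text tells. Its arguments: {"type":"object","properties":{"commands":{"type":"array"},"grip":{"type":"number"},"grip_force":{"type":"number"}},"required":["commands"]}

```bash
mkdir -p pics
cat > h.py <<'E'
from bench import *
import numpy as np, cv2
def snap(n,f):
    c=camera(n); cv2.imwrite(f,c["img"][:,:,::-1]); np.savez(f.replace('.png','.npz'),**c); return c
def ray(c,u,v,z):
    T=np.array(c["cam_to_world"]); d=T[:3,:3]@np.array([(u-c["cx"])/c["fx"],(v-c["cy"])/c["fy"],1]); o=T[:3,3]
    return o+d*(z-o[2])/d[2]
def proj(c,p):
    T=np.array(c["cam_to_world"]); q=T[:3,:3].T@(np.array(p)-T[:3,3]); return np.array([c["fx"]*q[0]/q[2]+c["cx"],c["fy"]*q[1]/q[2]+c["cy"]])
E
python3 - <<'E'
from h import *
s=read_state(); print(s)
for n in("top","scene"):
    c=snap(n,f"pics/{n}0.png"); print(n,c["fx"],np.round(c["cam_to_world"],3).tolist())
E
```

```text
{'time': 0.0, 'joint_positions': array([-1.29062652,  0.33289409, -0.06469005,  1.46090301,  0.02159329,
        1.34988225, -0.0885614 ]), 'joint_vel': array([ 2.48914588e-04, -2.10402924e-03,  6.26027212e-04, -7.06427102e-05,
        7.14357156e-04,  1.30513189e-03, -1.34992453e-03]), 'joint_torque': array([ 4.95400436e-04, -6.23265696e+01,  2.46794207e-02, -3.89908898e+01,
       -6.14433596e-02,  3.96660715e-02,  1.74225838e-04]), 'ee_pos': array([0.18625204, 0.59622017, 0.22175832]), 'eef_rot': array([ 0.57000397,  0.41847925, -0.41924669, -0.56938809]), 'ft_force': array([ 0.70402773,  0.01420248, -0.41758484]), 'torque': array([ 0.02136291, -0.01781676, -0.02048027]), 'width': 0.08683409918883604}
top 499.3375224458161 [[0.011, -0.995, 0.094, 0.406], [-1.0, -0.01, 0.014, -0.044], [-0.013, -0.094, -0.995, 1.133], [0.0, 0.0, 0.0, 1.0]]
scene 411.3188918498767 [[-0.761, 0.408, -0.504, 0.902], [0.649, 0.47, -0.599, 0.432], [-0.007, -0.783, -0.622, 0.539], [0.0, 0.0, 0.0, 1.0]]
```

View pics/top0.png

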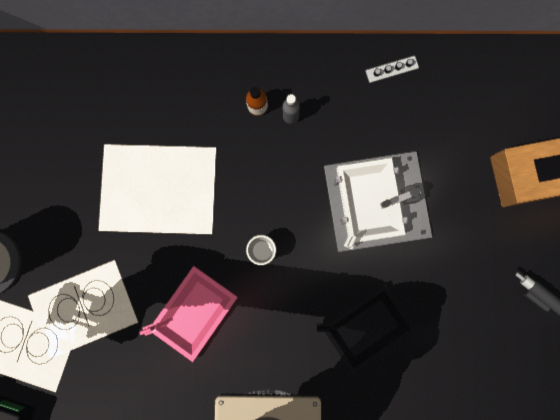

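View pics/scene0.png

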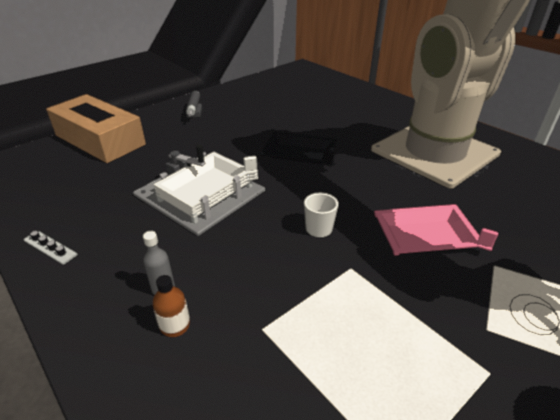

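The top view shows three tray-shaped things: white at (372,200), black at (367,327) and pink at (194,313). The white one, on the grey plate with the clamp, is the one meant. The tab is near (352,240) and the post near (385,203). Next I'll enlarge the crop to confirm.

Run:
```python
import cv2
a=cv2.imread('pics/top0.png')[140:260,315:445]; cv2.imwrite('pics/crop0.png',cv2.resize(a,None,fx=5,fy=5,interpolation=cv2.INTER_CUBIC))
a=cv2.imread('pics/scene0.png')[135:235,130:275]; cv2.imwrite('pics/crop1.png',cv2.resize(a,None,fx=5,fy=5,interpolation=cv2.INTER_CUBIC))
```

```text
(no output)
```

View pics/crop0.png

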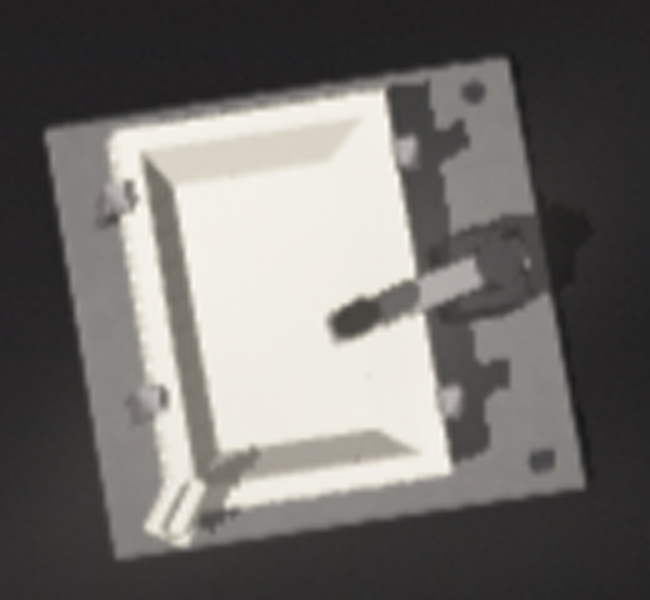

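View pics/crop1.png

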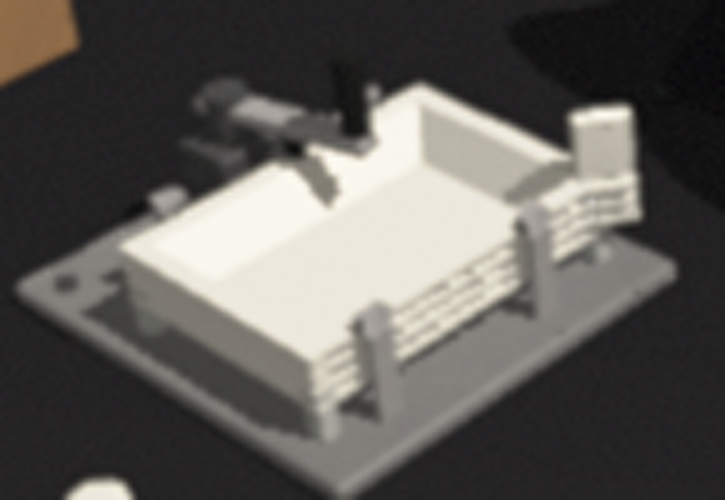

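```bash
cat > fit.py <<'E'
from h import *
from scipy.optimize import least_squares
t=dict(np.load('pics/top0.npz')); s=dict(np.load('pics/scene0.npz'))
up=lambda U,V,o:((U+.5)/5-.5+o[0],(V+.5)/5-.5+o[1])
oT=(315,140);oS=(130,135)
obs=[(t,up(108,130,oT),(85,60,53)),(t,up(386,88,oT),(85,-60,53)),(t,up(452,475,oT),(-85,-60,53)),
(s,up(420,85,oS),(-85,-60,53)),(s,up(118,245,oS),(85,-60,53)),(s,up(312,360,oS),(85,60,53))]
def W(q,p): c,n=np.cos(q[2]),np.sin(q[2]); return np.array([q[0]+(c*p[0]-n*p[1])/1e3,q[1]+(n*p[0]+c*p[1])/1e3,p[2]/1e3])
E
python3 - <<'E'
from fit import *
f=lambda q:np.concatenate([proj(c,W(q,p))-np.array(uv) for c,uv,p in obs])
r=least_squares(f,[.45,-.2,0.1]);q=r.x
print(q,np.round(r.fun,1))
for n,p in dict(tab=(-83,58.6,75),grip0=(0,-20,96),hinge=(0,-90,96),plate1=(100,0,10)).items(): print(n,W(q,p))
for U,V in((45,130),(508,57),(587,488),(117,558)):
    w=ray(t,*up(U,V,oT),.01); c,n=np.cos(q[2]),np.sin(q[2]);d=w[:2]-q[:2]; print('plate',1e3*(c*d[0]+n*d[1]),1e3*(-n*d[0]+c*d[1]))
# post top z 0.114 in top crop ~(357,322) foot z .074
print('posttop',ray(t,*up(345,320,oT),.114),'pred tabtop px',(proj(t,W(q,(-83,58.6,85)))-oT)*5,(proj(s,W(q,(-83,58.6,85)))-oS)*5)
h=W(q,(0,-90,96))
for th in (0,.1,.2,.3):
    p=W(q,(-70*np.sin(th),-90+70*np.cos(th),114));print(th,(proj(t,p)-oT)*5,(proj(s,p)-oS)*5)
print('pad',[ray(t,u,v,.003) for u,v in((104,145),(216,148),(212,234),(99,230))])
print('cup',ray(t,261,243,.065),'a',ray(t,291,99,.125),'b',ray(t,255,92,.105))
E
```

```text
[ 0.54519314 -0.22164409  0.16287785] [ 0.6  0.6 -0.9  0.6 -0.5 -0.1 -0.5 -0.1 -0.1  0.1 -0.6 -0.2]
tab [ 0.45378918 -0.17727884  0.075     ]
grip0 [ 0.54843632 -0.24137938  0.096     ]
hinge [ 0.55978742 -0.31045291  0.096     ]
plate1 [ 0.64386961 -0.20542822  0.01      ]
plate 98.61259104239386 83.93670514115136
plate 99.47210042892229 -129.80187716689423
plate -99.47594453400666 -129.9880043886118
plate -98.45811729249827 83.06843105399689
posttop [ 0.53023369 -0.23861499  0.114     ] pred tabtop px [184.54528338 506.13375211] [597.04114102 109.05744381]
0 [349.37931564 274.03740313] [316.49397854  65.83237319]
0.1 [353.13570434 290.59408624] [328.80216352  58.99572731]
0.2 [358.54467094 306.74748705] [339.73651669  51.76275314]
0.3 [365.55512646 322.33476088] [349.19985779  44.21882767]
pad [array([0.67445182, 0.38483875, 0.003     ]), array([0.66941458, 0.12482759, 0.003     ]), array([0.47069037, 0.129291  , 0.003     ]), array([0.47720009, 0.38748052, 0.003     ])]
cup [0.44891282 0.01430212 0.065     ] a [ 0.74555297 -0.04681406  0.125     ] b [0.767049   0.02957399 0.105     ]
```

Run:
```python
from fit import *
from scipy.spatial.transform import Rotation as R
s_=read_state(); M=R.from_quat(s_["eef_rot"]).as_matrix(); print(np.round(M,3),"jaw yaw",np.arctan2(M[1,0],M[0,0]),"pointing",M[:,2])
q=[.5452,-.2216,.1629]
a=cv2.imread('pics/crop0.png'); b=cv2.imread('pics/crop1.png')
for th,col in((.15,(255,0,0)),(.3,(0,0,255))):
  for z in(74,114):
    p=W(q,(-70*np.sin(th),-90+70*np.cos(th),z))
    for im,c,o in((a,t,oT),(b,s,oS)): cv2.circle(im,tuple(int(x) for x in (proj(c,p)-o)*5),5,col,-1)
for im,c,o in((a,t,oT),(b,s,oS)):
  for z in (53,85): cv2.circle(im,tuple(int(x) for x in (proj(c,W(q,(-83,58.6,z)))-o)*5),5,(0,255,0),-1)
cv2.imwrite('pics/ov.png',cv2.resize(np.hstack([a[:500],b[:, :]]),(800,290)))
```

```text
[[ 0.298 -0.    -0.955]
 [ 0.955 -0.001  0.298]
 [-0.001 -1.    -0.   ]] jaw yaw 1.2680513733912127 pointing [-9.54521736e-01  2.98141318e-01 -1.03234728e-04]
```

View pics/ov.png

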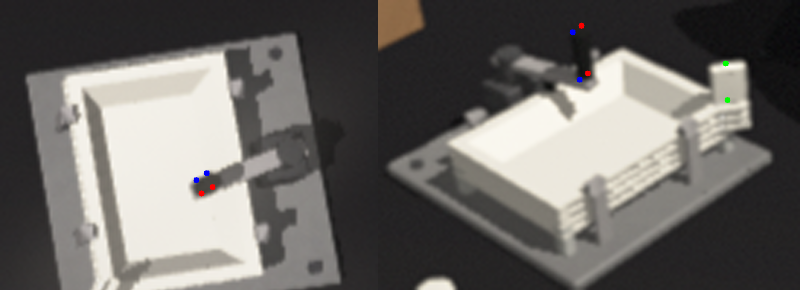

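The white tray and tab match the fit (green dots on the tab) and the clamp is at about 0.24 rad, since the post lies between the blue and red dots. I'm moving over to the post.

Request:
{"name": "jog_arm", "arguments": {"commands": [{"translation":[27,-31,0],"twist":-0.0186},{"translation":[27,-31,0],"twist":-0.0186},{"translation":[27,-31,0],"twist":-0.0186},{"translation":[27,-31,0],"twist":-0.0186},{"translation":[27,-31,0],"twist":-0.0186},{"translation":[27,-31,0],"twist":-0.0186},{"translation":[27,-31,0],"twist":-0.0186},{"translation":[27,-31,0],"twist":-0.0186},{"translation":[10,-40,0],"twist":0},{"translation":[10,-40,0],"twist":0},{"translation":[10,-40,0],"twist":0},{"translation":[10,-40,0],"twist":0},{"translation":[10,-40,0],"twist":0},{"translation":[10,-40,0],"twist":0},{"translation":[10,-40,0],"twist":0},{"translation":[10,-40,0],"twist":0},{"translation":[10,-40,0],"twist":0},{"translation":[10,-40,0],"twist":0}], "grip": 0.3}}

```text
time: 1.9
ee_pos: [0.5023, -0.0531, 0.2225]
eef_rot: [-0.599, -0.375, 0.375, 0.599]
ft_force: [0.3, 0.2, -0.6]
width: 0.0608
```

Request:
{"name": "jog_arm", "arguments": {"commands": [{"translation":[6,-38,-12],"twist":0},{"translation":[6,-38,-12],"twist":0},{"translation":[6,-39,-12],"twist":0},{"translation":[6,-39,-12],"twist":0},{"translation":[6,-39,-12],"twist":0},{"translation":[0,0,0],"twist":0},{"translation":[0,0,0],"twist":0}]}}

```text
time: 2.6
ee_pos: [0.5317, -0.2452, 0.1618]
eef_rot: [-0.599, -0.374, 0.375, 0.6]
ft_force: [-0.0, 0.7, -0.3]
width: 0.0611
```

Run:
```python
from h import *
s=read_state();print(s["ee_pos"])
a=snap("wrist","pics/w1.png");b=snap("scene","pics/s1.png");t=snap("top","pics/t1.png")
for n,c in(("w",a),("s",b)):
  print(n,[np.round(proj(c,(s["ee_pos"][0],s["ee_pos"][1],z)),1).tolist() for z in (.16,.114,.074)])
im=np.hstack([a["img"],b["img"]])[:,:,::-1]; cv2.imwrite("pics/ws1.png",cv2.resize(im,(800,300)))
```

```text
[ 0.53168826 -0.24520209  0.16179511]
w [[281.9, 258.4], [281.8, 228.4], [281.8, 210.7]]
s [[196.5, 124.7], [199.2, 144.8], [201.5, 161.3]]
```

View pics/w1.png

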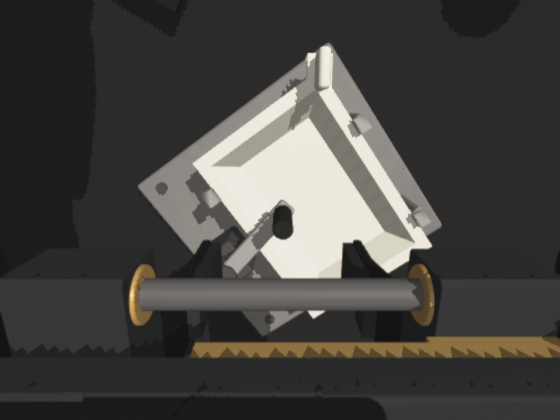

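View pics/s1.png

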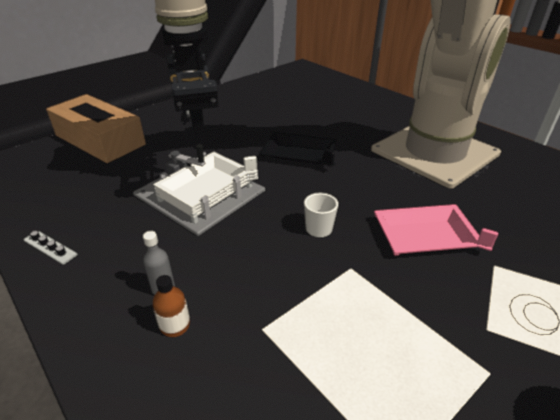

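In the wrist view the post spans (283,207) to (283,232), centred between the fingers as predicted. I'll lower and grip.

Request:
{"name": "jog_arm", "arguments": {"commands": [{"translation":[0,0,-20],"twist":0},{"translation":[0,0,-20],"twist":0},{"translation":[0,0,-20],"twist":0},{"translation":[0,0,-19],"twist":0},{"translation":[0,0,0],"twist":0},{"translation":[0,0,0],"twist":0}]}}

```text
time: 3.35
ee_pos: [0.5328, -0.2437, 0.0843]
eef_rot: [-0.599, -0.376, 0.376, 0.599]
ft_force: [0.2, 0.8, 0.9]
width: 0.0608
```

Request:
{"name": "jog_arm", "arguments": {"commands": [{"translation":[0,0,0],"twist":0},{"translation":[0,0,0],"twist":0},{"translation":[0,0,0],"twist":0},{"translation":[0,0,0],"twist":0},{"translation":[0,0,0],"twist":0},{"translation":[0,0,0],"twist":0}], "grip": 1.0, "grip_force": 8}}

```text
time: 3.95
ee_pos: [0.5324, -0.2444, 0.0836]
eef_rot: [-0.599, -0.375, 0.375, 0.599]
ft_force: [-0.0, 0.4, 0.6]
width: 0.0208
```

Run:
```python
from fit import *
q=[.5452,-.2216,.1629]
P=np.array([W(q,(-70*np.sin(t),-90+70*np.cos(t),0)) for t in np.arange(.24,1.62,.069)])
print(np.round(np.diff(P,axis=0)*1e3,1)[:,:2].tolist(),P[0],P[-1],W(q,(0,-90,0)),W(q,(-83,58.6,75)))
```

```text
[[-4.4, -2.0], [-4.2, -2.3], [-4.1, -2.6], [-3.9, -2.9], [-3.7, -3.2], [-3.4, -3.4], [-3.2, -3.6], [-2.9, -3.8], [-2.7, -4.0], [-2.4, -4.2], [-2.1, -4.4], [-1.8, -4.5], [-1.5, -4.6], [-1.1, -4.7], [-0.8, -4.8], [-0.5, -4.8], [-0.1, -4.8], [0.2, -4.8], [0.5, -4.8]] [ 0.5323501  -0.24601355  0.        ] [ 0.49051178 -0.3203916   0.        ] [ 0.55979624 -0.3104085   0.        ] [ 0.45379505 -0.17723678  0.075     ]
```

Request:
{"name": "jog_arm", "arguments": {"commands": [{"translation":[0,0,0],"twist":0},{"translation":[0,0,0],"twist":0},{"translation":[0,0,0],"twist":0}]}}

```text
time: 4.25
ee_pos: [0.5324, -0.2445, 0.0836]
eef_rot: [0.599, 0.375, -0.375, -0.599]
ft_force: [0.8, -1.0, 0.1]
width: 0.0137
```

Request:
{"name": "jog_arm", "arguments": {"commands": [{"translation":[-4.4,-2.0,0],"twist":0},{"translation":[-4.2,-2.3,0],"twist":0},{"translation":[-4.1,-2.6,0],"twist":0},{"translation":[-3.9,-2.9,0],"twist":0},{"translation":[-3.7,-3.2,0],"twist":0},{"translation":[-3.4,-3.4,0],"twist":0},{"translation":[-3.2,-3.6,0],"twist":0},{"translation":[-2.9,-3.8,0],"twist":0},{"translation":[-2.7,-4.0,0],"twist":0}]}}

```text
time: 5.15
ee_pos: [0.4994, -0.2725, 0.0835]
eef_rot: [-0.599, -0.375, 0.375, 0.599]
ft_force: [1.1, 3.5, 0.7]
width: 0.0136
```

Gripped at 13.7 mm, and the forces are small. I'll continue the arc.

Request:
{"name": "jog_arm", "arguments": {"commands": [{"translation":[-2.4,-4.2,0],"twist":0},{"translation":[-2.1,-4.4,0],"twist":0},{"translation":[-1.8,-4.5,0],"twist":0},{"translation":[-1.5,-4.6,0],"twist":0},{"translation":[-1.1,-4.7,0],"twist":0},{"translation":[-0.8,-4.8,0],"twist":0},{"translation":[-0.5,-4.8,0],"twist":0},{"translation":[-0.1,-4.8,0],"twist":0},{"translation":[0.2,-4.8,0],"twist":0},{"translation":[0.5,-4.8,0],"twist":0},{"translation":[0,0,0],"twist":0},{"translation":[0,0,0],"twist":0}]}}

```text
time: 6.35
ee_pos: [0.4903, -0.3193, 0.0837]
eef_rot: [0.6, 0.375, -0.375, -0.599]
ft_force: [-0.5, -0.2, -0.1]
width: 0.0135
```

Request:
{"name": "jog_arm", "arguments": {"commands": [{"translation":[0,0,0],"twist":0},{"translation":[0,0,0],"twist":0},{"translation":[0,0,0],"twist":0},{"translation":[0,0,10],"twist":0},{"translation":[0,0,25],"twist":0},{"translation":[0,0,25],"twist":0},{"translation":[0,0,20],"twist":0}], "grip": 0.3}}

```text
time: 7.05
ee_pos: [0.4904, -0.319, 0.1658]
eef_rot: [0.6, 0.376, -0.375, -0.599]
ft_force: [0.4, -0.2, 0.4]
width: 0.058
```

Run:
```python
from h import *
t=snap("top","pics/t2.png");b=snap("scene","pics/s2.png")
A=cv2.resize(t["img"][140:260,310:450],None,fx=5,fy=5,interpolation=2)[:,:,::-1]
B=cv2.resize(b["img"][115:235,130:270],None,fx=5,fy=5,interpolation=2)[:,:,::-1]
cv2.imwrite("pics/c2.png",cv2.resize(np.hstack([A,B]),(800,343)))
```

```text
(no output)
```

View pics/c2.png

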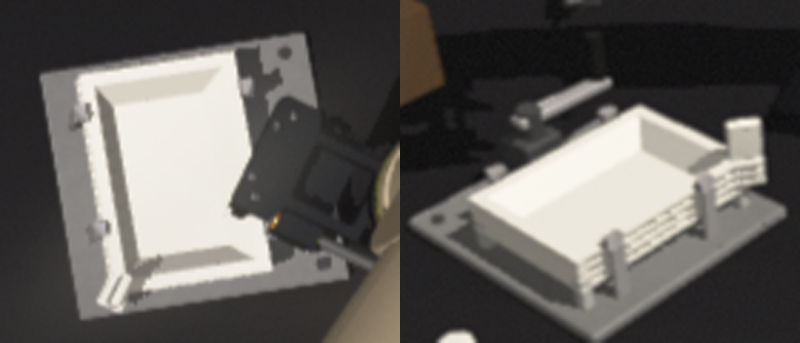

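The lever arm now points along holder -x, beside the trays. Next I'm going over the tab.

Request:
{"name": "jog_arm", "arguments": {"commands": [{"translation":[-7,28,0],"twist":0},{"translation":[-7,28,0],"twist":0},{"translation":[-7,28,0],"twist":0},{"translation":[-8,29,0],"twist":0},{"translation":[-8,29,0],"twist":0},{"translation":[0,0,-10],"twist":0},{"translation":[0,0,-10],"twist":0},{"translation":[0,0,0],"twist":0},{"translation":[0,0,0],"twist":0}]}}

```text
time: 8.05
ee_pos: [0.4529, -0.1777, 0.1432]
eef_rot: [-0.6, -0.374, 0.375, 0.6]
ft_force: [0.3, 0.1, 1.1]
width: 0.0609
```

Run:
```python
from h import *
from scipy.spatial.transform import Rotation as R
s=read_state(); M=R.from_quat(s["eef_rot"]).as_matrix(); print(s["ee_pos"],"yaw",np.arctan2(M[1,0],M[0,0]),M[2])
a=snap("wrist","pics/w3.png")
d=np.array([np.cos(2.69),np.sin(2.69),0])*.013
T=np.array([.4538,-.1772,0])
im=a["img"][:,:,::-1].copy()
for z in(.053,.085):
  for k in(-1,0,1):
    p=proj(a,T+k*d+[0,0,z]); print(z,k,p); cv2.circle(im,tuple(int(round(x)) for x in p),2,(0,0,255),-1)
cv2.imwrite("pics/w3o.png",im)
```

```text
[ 0.45293778 -0.17770443  0.14324499] yaw 1.1174938743484244 [-1.02208627e-03 -9.99999205e-01  7.37917672e-04]
0.053 -1 [282.91429144 226.6499952 ]
0.053 0 [282.90705801 210.3330849 ]
0.053 1 [282.89962787 193.57244038]
0.085 -1 [283.10215639 242.17234213]
0.085 0 [283.09681384 223.91282421]
0.085 1 [283.09130631 205.08941825]
```

View pics/w3o.png

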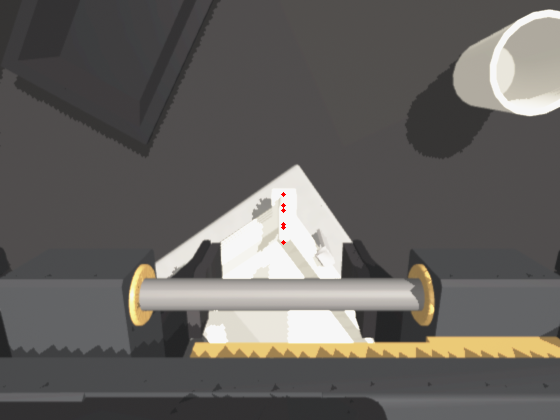

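The tab shows at column 284, rows 188 to 243, exactly on the predicted dots and along the finger mid-plane. I'll lower and pinch.

Request:
{"name": "jog_arm", "arguments": {"commands": [{"translation":[1,0.5,-20],"twist":0},{"translation":[0,0,-20],"twist":0},{"translation":[0,0,-20],"twist":0},{"translation":[0,0,-15],"twist":0},{"translation":[0,0,-8],"twist":0},{"translation":[0,0,0],"twist":0},{"translation":[0,0,0],"twist":0},{"translation":[0,0,0],"twist":0}]}}

```text
time: 8.9
ee_pos: [0.4549, -0.1764, 0.0614]
eef_rot: [0.6, 0.376, -0.375, -0.599]
ft_force: [1.3, 0.5, -0.5]
width: 0.0606
```

Request:
{"name": "jog_arm", "arguments": {"commands": [{"translation":[0,0,0],"twist":0},{"translation":[0,0,0],"twist":0},{"translation":[0,0,0],"twist":0},{"translation":[0,0,0],"twist":0},{"translation":[0,0,0],"twist":0},{"translation":[0,0,0],"twist":0},{"translation":[0,0,0],"twist":0},{"translation":[0,0,0],"twist":0},{"translation":[0,0,0],"twist":0},{"translation":[0,0,0],"twist":0},{"translation":[0,0,0],"twist":0},{"translation":[0,0,0],"twist":0}], "grip": 1.0, "grip_force": 15}}

```text
time: 10.1
ee_pos: [0.4542, -0.1761, 0.0606]
eef_rot: [-0.599, -0.375, 0.375, 0.599]
ft_force: [-0.6, -0.1, -1.1]
width: 0.0079
```

Request:
{"name": "jog_arm", "arguments": {"commands": [{"translation":[0,0,1],"twist":0},{"translation":[0,0,1],"twist":0},{"translation":[0,0,1],"twist":0},{"translation":[0,0,1],"twist":0}]}}

```text
time: 10.5
ee_pos: [0.4541, -0.1762, 0.0645]
eef_rot: [-0.599, -0.375, 0.375, 0.599]
ft_force: [1.2, -1.3, -5.1]
width: 0.0083
```

Request:
{"name": "jog_arm", "arguments": {"commands": [{"translation":[0,0,1],"twist":0},{"translation":[0,0,1],"twist":0},{"translation":[0,0,1],"twist":0},{"translation":[0,0,1],"twist":0}]}}

```text
time: 10.9
ee_pos: [0.4544, -0.1762, 0.0687]
eef_rot: [0.599, 0.375, -0.375, -0.599]
ft_force: [1.8, -1.4, -2.9]
width: 0.0078
```

```bash
cat > look.py <<'E'
from h import *
import sys
k=sys.argv[1]
b=snap("scene",f"pics/s{k}.png"); 
B=cv2.resize(b["img"][125:235,130:280],None,fx=5,fy=5,interpolation=2)[:,:,::-1]
cv2.imwrite(f"pics/sc{k}.png",B); s=read_state(); print(s["ee_pos"],s["ft_force"],s["torque"],s["width"])
E
python3 look.py 4
```

```text
[ 0.45441174 -0.17614755  0.06891141] [ 0.76275001 -0.91200174 -2.05601111] [-0.29211123 -0.02122395 -0.14573548] 0.007964315767340933
```

View pics/sc4.png

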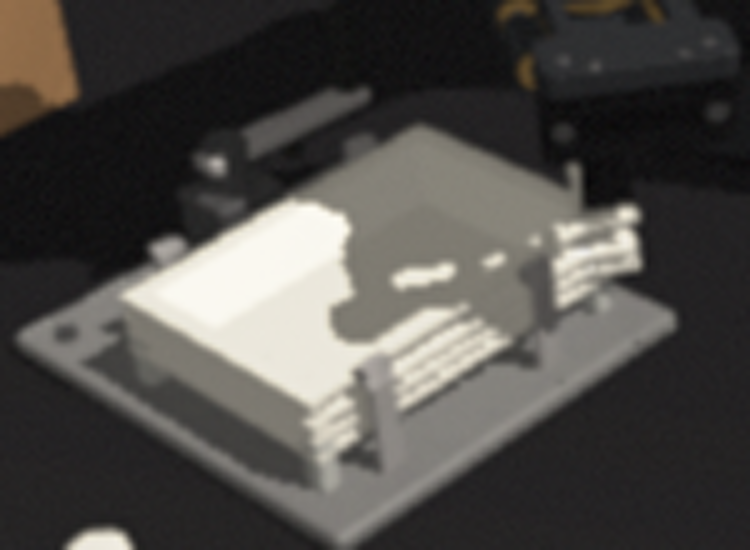

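The tab corner has a gap of about 8 mm, the next tray is seated and the far side is down. I'll continue slowly.

Request:
{"name": "jog_arm", "arguments": {"commands": [{"translation":[0,0,1],"twist":0},{"translation":[0,0,1],"twist":0},{"translation":[0,0,1],"twist":0},{"translation":[0,0,1],"twist":0}]}}

```text
time: 11.35
ee_pos: [0.4544, -0.1761, 0.0728]
eef_rot: [-0.599, -0.375, 0.375, 0.599]
ft_force: [1.0, -1.9, -2.0]
width: 0.008
```

Request:
{"name": "jog_arm", "arguments": {"commands": [{"translation":[0,0,1],"twist":0},{"translation":[0,0,1],"twist":0},{"translation":[0,0,0],"twist":0}]}}

```text
time: 11.65
ee_pos: [0.4543, -0.1761, 0.0748]
eef_rot: [-0.599, -0.375, 0.375, 0.599]
ft_force: [1.4, -2.4, -0.4]
width: 0.008
```

```bash
python3 look.py 5
```

```text
[ 0.45431358 -0.17609612  0.07471018] [ 0.91530205 -1.47094697  0.12603212] [-0.26964902 -0.04847733 -0.15472226] 0.007934746109805246
```

View pics/sc5.png

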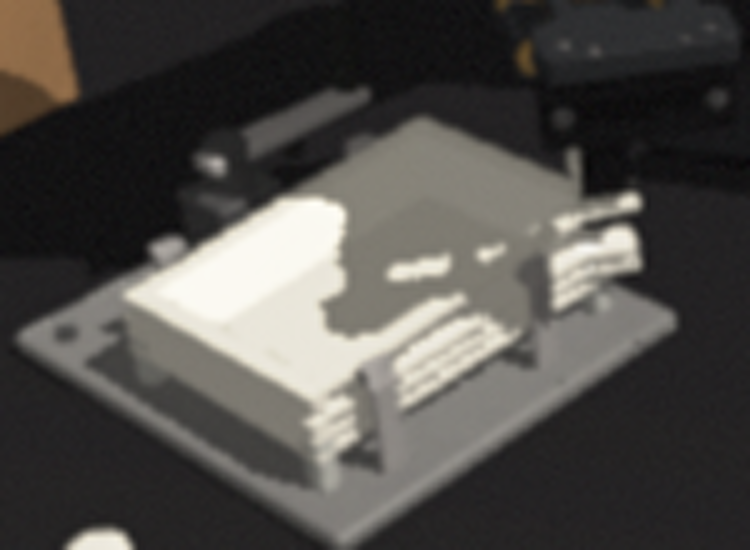

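The tab is up 14 mm and the far corner, crop (120,295), hasn't moved. I'll firm the grip to limit the tilt and go on lifting.

Request:
{"name": "jog_arm", "arguments": {"commands": [{"translation":[0,0,0],"twist":0},{"translation":[0,0,0],"twist":0},{"translation":[0,0,1],"twist":0},{"translation":[0,0,1],"twist":0},{"translation":[0,0,1],"twist":0},{"translation":[0,0,1],"twist":0},{"translation":[0,0,1],"twist":0},{"translation":[0,0,1],"twist":0},{"translation":[0,0,0],"twist":0}], "grip_force": 35}}

```text
time: 12.6
ee_pos: [0.4545, -0.176, 0.0808]
eef_rot: [0.599, 0.376, -0.375, -0.599]
ft_force: [-0.3, -0.1, -0.6]
width: 0.0076
```

```bash
python3 look.py 6
```

```text
[ 0.45446674 -0.17599307  0.08074089] [-0.33762845  0.68358451 -0.1917    ] [0.07705986 0.05193429 0.01202336] 0.007303218027198218
```

View pics/sc6.png

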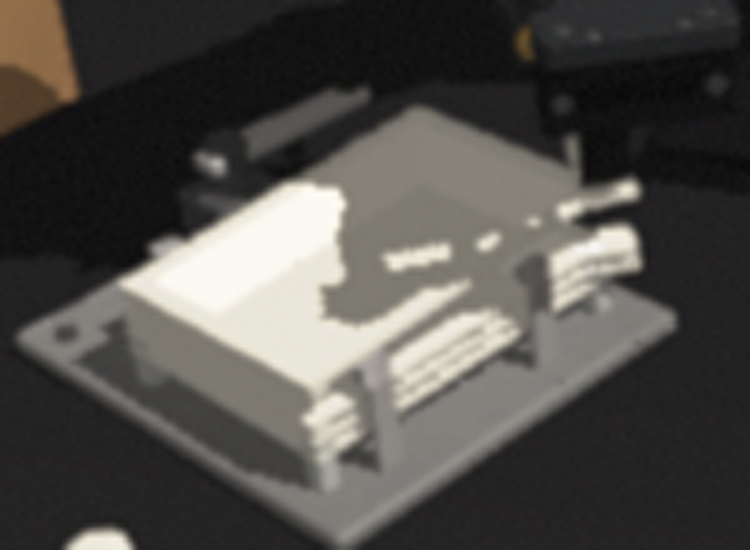

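All the catches have let go: force is near 0 and torque is 0.08 Nm, which is just the tray's weight. Now to lift it clear.

Request:
{"name": "jog_arm", "arguments": {"commands": [{"translation":[0,0,2],"twist":0},{"translation":[0,0,3],"twist":0},{"translation":[0,0,4],"twist":0},{"translation":[0,0,5],"twist":0},{"translation":[0,0,6],"twist":0},{"translation":[0,0,8],"twist":0},{"translation":[0,0,10],"twist":0},{"translation":[0,0,10],"twist":0},{"translation":[0,0,10],"twist":0},{"translation":[0,0,10],"twist":0},{"translation":[0,0,10],"twist":0},{"translation":[0,0,8],"twist":0},{"translation":[0,0,5],"twist":0},{"translation":[0,0,3],"twist":0},{"translation":[0,0,0],"twist":0},{"translation":[0,0,0],"twist":0},{"translation":[0,0,0],"twist":0}], "grip_force": 45}}

```text
time: 14.35
ee_pos: [0.454, -0.1761, 0.1742]
eef_rot: [-0.599, -0.375, 0.376, 0.599]
ft_force: [0.4, -0.5, -2.1]
width: 0.0077
```

```bash
python3 look.py 7
```

```text
[ 0.45403761 -0.17605736  0.17421605] [-0.18726771  0.64722854 -0.50975937] [-0.002773    0.07010906 -0.03374386] 0.007697036107078743
```

View pics/s7.png

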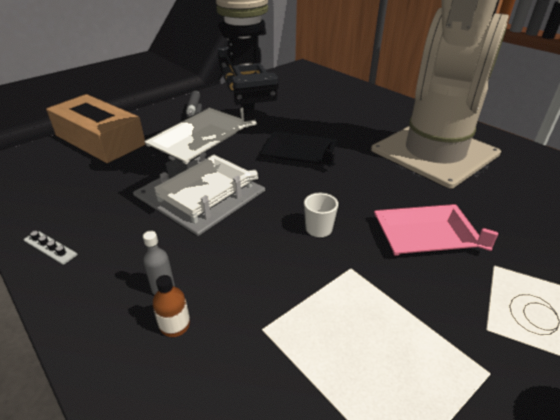

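View pics/sc7.png

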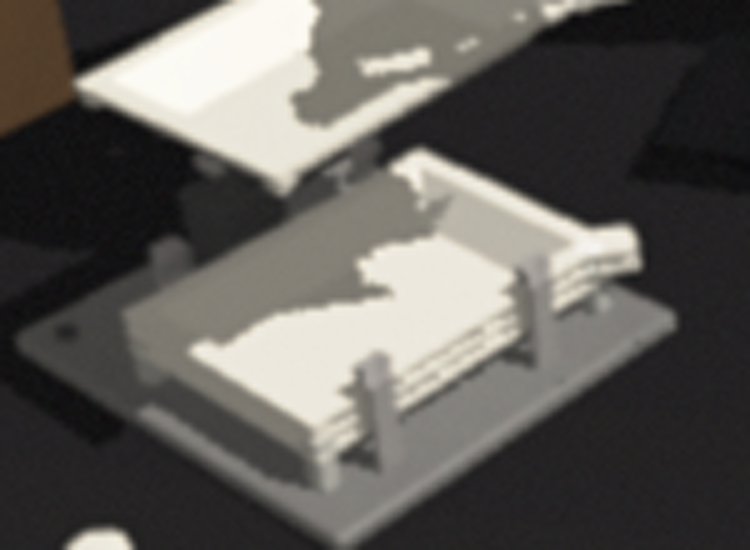

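Run:
```python
from h import *
from scipy.spatial.transform import Rotation as R
c=dict(np.load('pics/s7.npz')); s=read_state(); tab=s["ee_pos"]+[0,0,.019-.004]  # grip point 4mm below grasp? tab point
yaw=.1629; jaw=np.array([np.cos(1.119),np.sin(1.119),0])
for a in(-.15,-.1,-.05,0,.05,.1,.15):
    M=R.from_rotvec(jaw*a).as_matrix()@R.from_euler('z',yaw).as_matrix()
    o=[]
    for x,y in((85,60),(85,-60),(-85,-60),(-85,60)):
        p=tab+M@((np.array([x,y,11.5])-[-83,58.6,33.5])/1e3); o.append(np.round((proj(c,p)-[130,125])*5).tolist())
    print(a,o,(tab+M@(-np.array([-83,58.6,33.5])/1e3)).round(4))
```

```text
-0.15 [[251.0, 100.0], [40.0, -27.0], [382.0, -120.0], [587.0, -17.0]] [ 0.5489 -0.2221  0.1713]
-0.1 [[255.0, 118.0], [45.0, -2.0], [384.0, -113.0], [590.0, -17.0]] [ 0.548  -0.2217  0.166 ]
-0.05 [[260.0, 135.0], [52.0, 23.0], [387.0, -105.0], [593.0, -18.0]] [ 0.5468 -0.2211  0.1608]
0 [[265.0, 152.0], [60.0, 48.0], [390.0, -98.0], [595.0, -18.0]] [ 0.5454 -0.2204  0.1557]
0.05 [[272.0, 168.0], [69.0, 71.0], [394.0, -91.0], [598.0, -19.0]] [ 0.5438 -0.2196  0.1507]
0.1 [[279.0, 183.0], [79.0, 94.0], [398.0, -85.0], [601.0, -20.0]] [ 0.542  -0.2187  0.1457]
0.15 [[287.0, 199.0], [90.0, 116.0], [402.0, -78.0], [603.0, -21.0]] [ 0.5399 -0.2177  0.1409]
```

The tray is alone, open side up and tilted only about 0.1 rad (rim corners at crop (282,190) and (78,85)). The next tray is seated. Carrying it gently to the pad.

Request:
{"name": "jog_arm", "arguments": {"commands": [{"translation":[0,3,0.5],"twist":0},{"translation":[0,8,0.5],"twist":0},{"translation":[0,14,0.5],"twist":0},{"translation":[1,20,0.5],"twist":0},{"translation":[2,25,0.5],"twist":0},{"translation":[2,25,0.5],"twist":0},{"translation":[2,25,0.5],"twist":0},{"translation":[2,25,0.5],"twist":0},{"translation":[2,25,0.5],"twist":0},{"translation":[2,25,0.5],"twist":0},{"translation":[2,25,0.5],"twist":0},{"translation":[2,25,0.5],"twist":0},{"translation":[2,25,0.5],"twist":0},{"translation":[2,25,0.5],"twist":0},{"translation":[2,25,0],"twist":0},{"translation":[2,25,0],"twist":0},{"translation":[2,25,0],"twist":0}]}}

```text
time: 16.1
ee_pos: [0.4808, 0.1956, 0.1816]
eef_rot: [-0.599, -0.376, 0.376, 0.599]
ft_force: [0.7, -0.5, -1.4]
width: 0.0076
```

Request:
{"name": "jog_arm", "arguments": {"commands": [{"translation":[2,25,0],"twist":0},{"translation":[2,25,0],"twist":0},{"translation":[0,20,0],"twist":0},{"translation":[0,18,0],"twist":0},{"translation":[0,12,0],"twist":0},{"translation":[0,5,0],"twist":0},{"translation":[0,0,0],"twist":0},{"translation":[0,0,0],"twist":0},{"translation":[0,0,0],"twist":0},{"translation":[0,0,0],"twist":0},{"translation":[0,0,0],"twist":0},{"translation":[0,0,0],"twist":0}]}}

```text
time: 17.3
ee_pos: [0.4853, 0.2987, 0.1817]
eef_rot: [-0.599, -0.375, 0.375, 0.599]
ft_force: [-0.2, 0.0, -1.0]
width: 0.0079
```

Run:
```python
from h import *
s=read_state(); print(s["ee_pos"],s["ft_force"],s["torque"],s["width"],s["time"])
snap("scene","pics/s8.png");snap("top","pics/t8.png")
```

```text
[0.48530908 0.29870909 0.18165266] [-0.23972929  0.04886524 -1.03913941] [0.00767114 0.05258213 0.01339412] 0.007878859326901272 17.3
```

View pics/s8.png

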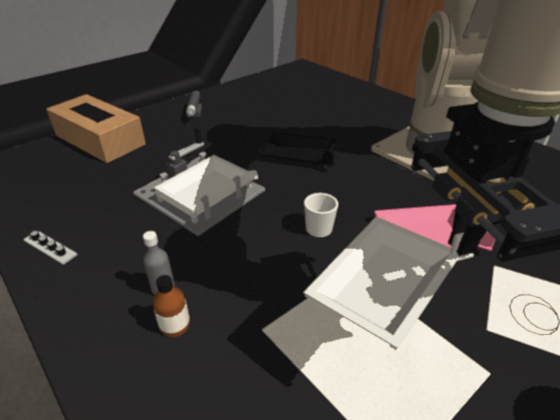

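View pics/t8.png

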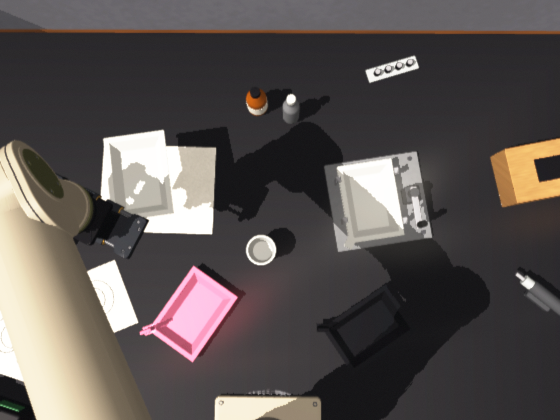

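Run:
```python
import cv2,numpy as np
a=cv2.imread('pics/t8.png')[115:240,90:225]; b=cv2.imread('pics/s8.png')[205:350,295:470]
cv2.imwrite('pics/c8.png',np.hstack([cv2.resize(a,(390,361),interpolation=2),cv2.resize(b,(410,361),interpolation=2)]))
print(390/135,361/125,410/175,361/145)
```

```text
2.888888888888889 2.888 2.342857142857143 2.489655172413793
```

View pics/c8.png

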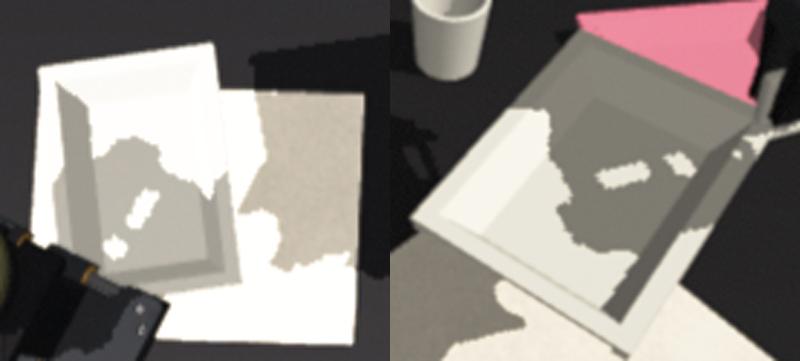

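Run:
```python
from h import *
from scipy.optimize import least_squares
from scipy.spatial.transform import Rotation as R
t=dict(np.load('pics/t8.npz')); s=dict(np.load('pics/s8.npz'))
ut=lambda U,V:np.array([U/2.889+90,V/2.888+115]); us=lambda U,V:np.array([(U-390)/2.343+295,V/2.49+205])
obs=[(t,ut(40,67),(85,60)),(t,ut(212,43),(85,-60)),(t,ut(241,283),(-85,-60)),(s,us(583,30),(-85,-60)),(s,us(412,218),(85,-60)),(s,us(628,354),(85,60))]
f=lambda q:np.concatenate([proj(c,q[:3]+R.from_rotvec(q[3:]).apply(np.array([*p,11.5])/1e3))-uv for c,uv,p in obs])
r=least_squares(f,[.57,.25,.15,0,0,.16],x_scale=.1); q=r.x; M=R.from_rotvec(q[3:]).as_matrix()
print(q.round(4),'tilt deg',np.degrees(np.arccos(M[2,2])),r.fun.round(1))
print('pred tab',q[:3]+M@np.array([-.083,.0586,.0335]),read_state()["ee_pos"]+[0,0,.019])
t0=dict(np.load('pics/top0.npz')); m=(cv2.inRange(cv2.imread('pics/top0.png')[130:245,90:225],(180,)*3,(255,)*3))
P=cv2.minAreaRect(cv2.findNonZero(m)); u=np.array(P[0])+[90,130]; print(P,ray(t0,*u,.003))
```

```text
[0.574  0.2549 0.1539 0.0437 0.0591 0.1549] tilt deg 4.205731616376223 [-1.   0.3 -0.2  0.8 -0.8  0.7 -0.8 -0.1 -0.7 -0.2 -0.2  0.2]
pred tab [0.48524458 0.29851208 0.19476712] [0.48528753 0.29880571 0.20060257]
((66.9454345703125, 58.882476806640625), (114.0390625, 85.93492889404297), 1.6602823734283447) [0.57296283 0.25826627 0.003     ]
```

Run:
```python
from h import *
t=dict(np.load('pics/t8.npz')); a=t["img"][165:250,320:440][:,:,::-1]; cv2.imwrite('pics/c9.png',cv2.resize(a,None,fx=6,fy=6,interpolation=2))
c,n=np.cos(.163),np.sin(.163)
for th in(1.35,1.6):
  x,y=-.07*np.sin(th),-.09+.07*np.cos(th); print(th,(proj(t,(.5452+c*x-n*y,-.2216+n*x+c*y,.114))-[320,165])*6)
print(cv2.absdiff(cv2.imread('pics/top0.png'),cv2.imread('pics/t8.png'))[80:270,238:305].mean())
```

```text
1.35 [582.38803695 351.1815521 ]
1.6 [633.75065562 348.24787018]
19.543021733438074
```

View pics/c9.png

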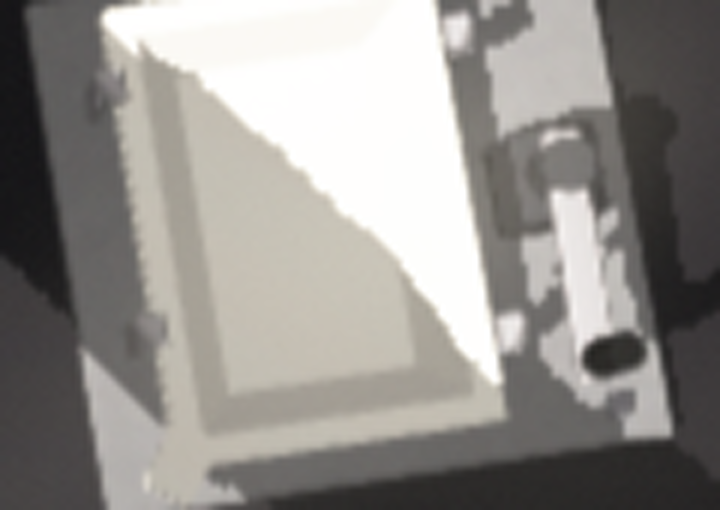

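Request:
{"name": "jog_arm", "arguments": {"commands": [{"translation":[0,2,0],"twist":0},{"translation":[0,0,0],"twist":0},{"translation":[0,0,0],"twist":0},{"translation":[0,0,0],"twist":0},{"translation":[0,0,0],"twist":0},{"translation":[0,0,0],"twist":0},{"translation":[0,0,0],"twist":0},{"translation":[0,0,0],"twist":0}]}}

```text
time: 18.2
ee_pos: [0.4853, 0.3009, 0.1816]
eef_rot: [-0.599, -0.375, 0.375, 0.599]
ft_force: [0.2, 0.6, -0.5]
width: 0.0075
```

The post top, at (630,352), matches 1.6 rad, so the clamp is fully open. The next tray sits square in the stack. Handing in.

Run:
```python
from h import *
s=read_state(); print(s["time"],abs(s["joint_vel"]).max(),s["torque"])
print(close_job())
```

```text
18.2 0.0014589848367471336 [-0.02001748  0.03010124  0.03960539]
the job is handed in; nothing more can be done
None
```

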